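Screw the crock lid down with the turning bar

ROBOT

A 6-joint arm with a two-finger parallel gripper is mounted at the origin on a cart in front of the work surface, level with it; the furniture and walls round the work are solid. World frame = base frame: x ahead of the robot, y to its left, z up, the work surface at z = 0. Lengths are in m, angles in rad, forces in N, time in s.
With the tool pointing down it reaches from about 0.325 to 0.9 m from the base axis. Payload 3.5 kg.
Tool frame: the origin (TCP) lies midway between the tips of the shut fingers; the grasp point (between the pads) lies 19 mm behind it (ctrl.tcp_to_grasp is the distance from the TCP to the grasp point, in m); z points along the fingers, y is the line along which they close (so a half turn about z gives the same grasp; the last joint's range is limited). The gripper opens to 85 mm and grips with 20 to 120 N. Pads are 22 mm wide; open, the fingers measure 114 mm over their backs; the gripper's body (76 mm by 85 mm) begins 54 mm behind the grasp point. The pads swing forward as they close: fully open they stand 13 mm farther back than shut.
Start: joints at [1.058, 0.276, -0.026, 1.268, 0, 1.467], TCP at [0.249, 0.573, 0.231] pointing down, gripper open.
Joint ranges: [-3.12, 3.12], [-0.85, 1.88], [-1.08, 1.24], [-1.95, 2.15], [-1.57, 1.53], [-3.14, 3.14]. Speed limits (rad/s): [2.57, 2.57, 3.14, 3.14, 3.14, 3.14].

INTERFACE

Orientations are given as a unit quaternion [x, y, z, w].
In Python, from bench import ctrl, kin, viewer, ticket, look_for, silhouettes gives the robot as it stands. The module is installed in compiled form; this text tells all that it offers. Calls block until the motion is done:
- ctrl.move_ptp(position, orientation): joint-space move of the TCP to a pose.
- ctrl.move_linear(position, v=0.15, ori=None, until_force=None): straight line of the TCP; ori=None keeps the orientation; v is the mean speed in m/s. With until_force (N) it stops when the force on the tool has changed by that much, and returns True; else False.
- ctrl.move_joints(angles): joint-space move.
- ctrl.set_gripper(opening, strength=None): finger opening in m; strength is the grip in N (None keeps the last); returns when the fingers have stopped.
- ctrl.pause(seconds).
- kin.solve_ik(position, orientation): joint angles nearest the present ones, or None.
- ctrl.state(): the state.
- viewer.snapshot(name): name is "scene" or "top" or "wrist"; returns the picture (400x640x3 uint8, red, green, blue); there is no depth.
- viewer.calibration(name): a dict with "K" (3x3 intrinsics, pixels), "origin" and "orientation" of the camera in the world. Camera axes: x right, y down, z forward; pixel columns grow to the right and rows downward; lengths in m; the calibration is good to about 2 mm. A picture is of the moment at which its call begins: read the wrist's pose just before it. calibration takes no time and is no camera call; for the wrist camera it gives the pose at the moment of the call.
A pose or a line that the arm cannot do raises ctrl.IKError and nothing moves.
- ticket.finish_job(): hands the job in; it is judged then, once.
Trained networks look in the newest picture that a camera, given by its name, has taken for a name from the list of things; names that differ only in an ending like _2 or _b are one class to them, and where a whole thing is asked for, a point or a joint stands for the part that bears it (a point fixed in the world has none). Each returns a list of dicts, best first, with "confidence" (0 to 1); they miss things now and then, are a little off and sometimes report something else, mostly with a low value. They report only what shows in the picture. A call takes as long as a camera call.
- look_for(camera, thing): "box" ([left, top, width, height] in pixels, round what is visible of it).
- silhouettes(camera, thing): "region" (400x640 bool, what is visible of it) and "box" ([left, top, width, height] in pixels, round what is visible of it).
The state is a dict: "t": time; "joints": joint angles; "qvel": joint speeds; "joint_torque": joint torques, N m; "ee_pos": TCP position; "tool_rot": TCP orientation; "wrist_force": force on the tool from outside, world axes, zero at the start; "torque": the same for the moment, N m; "opening": finger opening in m; "finger_force": force on a finger pad.
Only numpy, scipy, OpenCV 4.12 (cv2) and the standard library are available. Lean on these libraries where they do the work, as an engineer would, in place of code of your own. Each camera call takes 0.05 s, during which the arm holds its last target. There are 200 camera calls.

TASK

Close the pickle crock: slide the rod of the turning bar through the loop of the screw eye and use the bar to turn the eye clockwise (seen from above) until it stops hard and the lid sits firmly down on the rim. Then take the bar out and lay it flat on the table. Do not touch the eye with the gripper, and leave the tin, the dip cup and the salt shaker where they stand.

Things in the scene. Friction and masses are not known exactly. Their poses are not given: they have to be found in the camera images.
- crock: Round steel pot, 132 mm across, rim 70 mm high, fixed (place and yaw vary). A flat bridge bar, 30 mm wide, 162 mm long along its y, spans it on two uprights at y = +-77 mm; bridge top 105 mm above the table, bolt heads and middle nut 111 mm. Origin: centre of the underside on the table, z up.
- eye: Eye of the lid screw: upright steel ring on a vertical 13 mm spindle over the crock's middle. Outside 34 mm, round hole 20 mm, 16 mm thick. Origin: hole centre, on the screw axis, 148 to 150 mm above the table at the start. x runs along the horizontal hole (ring the same from both ends) and may point anywhere; z up. A 10 mm rod in it swings about 0.5 rad either way before it takes the ring along.
- lid_edge (a point): Centre of the underside of the flat round aluminium lid (138 mm across) hung on the screw; 3 to 5 mm above the rim at the start, on it (70 mm above the table) when tight. Clockwise turning sinks lid and eye 3 mm per rad.
- bar: Turning bar, loose, about 120 g: wooden handle 90 mm long (x), 18 wide (y), 30 high (z); a 10 mm steel rod sticks out of its +x end on the centre line, 15 mm above the underside, to x = 140 mm (17 mm collar up to x = 51). Origin: centre of the handle's underside. Balances about 12 mm ahead of it. Lies underside down, rod pointing away from the robot, give or take 45 degrees.
- eye_nut (a point): Nut in the middle of the bridge, 105 mm above the table, in which the screw turns: light even drag (0.12 N m; with the rod rubbing about 0.3), stays where left, then a hard stop when the lid is seated. How far it must go is not known beforehand (1.0 to 1.7 rad), nor which way the ring faces when tight: it must be felt.
- bar_tip (a point): Tapered free end of the rod (x = 140 mm, 15 mm above the handle's underside in the bar's frame); axes as the bar's.
- milk_tin: Bystander: tin, 75 mm across, 58 mm high, loose; origin centre of the underside.
- dip_cup: Bystander: small pale cup, 67 mm across, 33 mm high, loose; origin centre of the underside.
- salt_shaker: Bystander: shaker, 44 mm across, 90 mm high, loose; origin centre of the underside.

How it is judged:
On the way, in this order (a step that is already met when the one before it is completed fails the run):
1. the rod has been slid through the loop of the eye (y of bar_tip in the frame of eye between -0.015 and 0.015 m and z of bar_tip in the frame of eye between -0.012 and 0.012 m and ((x of bar_tip in the frame of eye above 0.012 m and x of bar in the frame of eye below -0.03 m) or (x of bar_tip in the frame of eye below -0.012 m and x of bar in the frame of eye above 0.03 m))), for 0.1 s.
2. the lid has been screwed down onto the rim (z of lid_edge in the frame of crock below 0.0705 m), for 0.1 s.
At the end, for the whole second after the job is handed in: The lid's underside is less than 0.5 mm above the rim (screw at its stop, to about 0.17 rad); the bar lies flat on the table (level to 0.12 rad, origin under 20 mm high), at rest (z of lid_edge in the frame of crock below 0.0705 m and height (world z) of bar below 0.02 m and angle between bar's own x axis and vertical between 1.45 and 1.69 rad and linear speed of bar below 0.02 m/s); the robot touches nothing.
It fails at once if a gripper finger or the arm touches the eye (contact force between any of the fingers, the arm and eye above 0.5 N).
It fails at once if the milk tin is shifted by more than 20 mm or tipped (distance of milk_tin from where it was at the start of the episode above 0.02 m or angle between milk_tin's own z axis and vertical above 0.3 rad).
It fails at once if the dip cup is shifted by more than 20 mm or tipped (distance of dip_cup from where it was at the start of the episode above 0.02 m or angle between dip_cup's own z axis and vertical above 0.3 rad).
It fails at once if the salt shaker is shifted by more than 20 mm or tipped (distance of salt_shaker from where it was at the start of the episode above 0.02 m or angle between salt_shaker's own z axis and vertical above 0.3 rad).
It also fails if it takes over 72 s, if anything falls off the work surface, if the arm or the gripper's body presses on something with over 40 N, if the wrist force passes 120 N, or if a joint passes its speed limit or range.

## Working session

There is one attempt and no reset: what is moved stays moved. The work goes in short steps, each a Python script; the robot and the scene stay as the last script left them, time stands still between calls to the robot, and variables do not carry over. Pictures are saved under pics/ and viewed, at most 10 in all, crops included, and the job is handed in when it is done.

```bash
mkdir -p pics
cat > h.py <<'E'
import numpy as np, cv2
from bench import ctrl, kin, viewer, ticket, look_for, silhouettes
from scipy.spatial.transform import Rotation as R
def cal(c):
    k=viewer.calibration(c); return np.array(k["K"]),np.array(k["origin"]),R.from_quat(k["orientation"]).as_matrix()
def plane(c,uv,z):
    K,o,M=cal(c); d=M@np.linalg.inv(K)@np.array([uv[0],uv[1],1.]); return o+d*(z-o[2])/d[2]
def proj(c,p):
    K,o,M=cal(c); q=K@(M.T@(np.asarray(p)-o)); return q[:2]/q[2]
def save(n,im): cv2.imwrite("pics/"+n+".png",cv2.cvtColor(im,cv2.COLOR_RGB2BGR))
def cent(r): 
    v,u=np.nonzero(r); return u.mean(),v.mean()
E
python3 - <<'E'
from h import *
for c in("top","scene"):
    im=viewer.snapshot(c); save(c,im); K,o,M=cal(c); print(c,o.round(3),M[:,2].round(2),K[0,0])
    for t in "crock eye bar lid_edge milk_tin dip_cup salt_shaker".split():
        for d in silhouettes(c,t)[:2]:
            u=cent(d["region"]); print(c,t,round(d["confidence"],2),np.round(d["box"]),np.round(u,1),plane(c,u,0.15 if t=="eye" else 0.03).round(3))
s=ctrl.state(); print(s["t"],s["ee_pos"],s["tool_rot"],s["wrist_force"],ctrl.tcp_to_grasp)
E
```

```text
top [ 0.316 -0.018  1.244] [ 0.22 -0.   -0.98] 438.59114834696226
top crock 0.7 [267. 176.  61.  52.] [298.1 201.8] [0.576 0.041 0.03 ]
top bar 0.68 [390. 196.  34.  54.] [407.  223.9] [ 0.514 -0.264  0.03 ]
top lid_edge 0.94 [273. 177.  52.  47.] [298.1 199.8] [0.581 0.041 0.03 ]
top milk_tin 0.83 [189. 224.  33.  30.] [206.6 237.7] [0.472 0.294 0.03 ]
top dip_cup 0.7 [291. 257.  21.  22.] [298.3 267.1] [0.393 0.038 0.03 ]
top salt_shaker 0.47 [359. 133.  15.  22.] [366.5 143.4] [ 0.751 -0.155  0.03 ]
scene [-0.01  -0.617  0.725] [ 0.56  0.58 -0.59] 364.5107403889373
scene crock 0.67 [288. 174.  48.  60.] [312.1 206.8] [0.587 0.058 0.03 ]
scene eye 0.49 [395. 201.  14.  29.] [398.7 212.2] [ 0.626 -0.227  0.15 ]
scene bar 0.58 [349. 270.  64.  21.] [372.5 281.4] [ 0.491 -0.266  0.03 ]
scene lid_edge 0.85 [292. 174.  42.  38.] [310.2 198.5] [0.612 0.095 0.03 ]
scene milk_tin 0.73 [222. 178.  30.  26.] [238.5 190.9] [0.47  0.292 0.03 ]
scene dip_cup 0.66 [255. 230.  23.  26.] [264.9 241.9] [0.386 0.032 0.03 ]
0.8 [0.24901022 0.57323161 0.23136027] [2.03479420e-01 9.79079223e-01 2.03447226e-05 1.17317943e-05] [ 0.6299842   0.71704272 -0.02351937] 0.0187
```

Run:
```python
import cv2,numpy as np
a=cv2.imread("pics/top.png")[110:290,170:440]; b=cv2.imread("pics/scene.png")[160:300,210:420]
a=cv2.resize(a,(800,533),interpolation=cv2.INTER_CUBIC); b=cv2.resize(b,(800,533),interpolation=cv2.INTER_CUBIC)
cv2.imwrite("pics/a.png",a);cv2.imwrite("pics/b.png",b)
```

```text
(no output)
```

View pics/a.png

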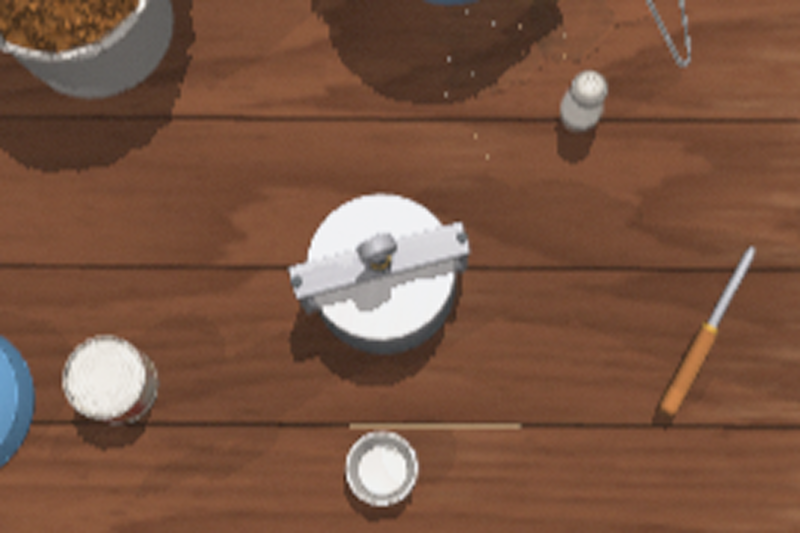

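View pics/b.png

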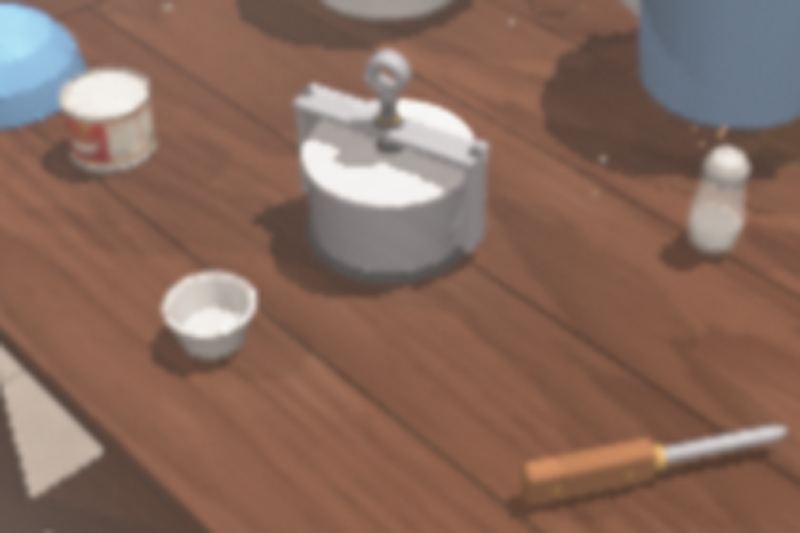

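The bar lies at the right: butt about (395,248) and tip (424,194) in the top picture. The eye is near (297,193), with its hole roughly facing the robot. Next I'll take close wrist views.

Run:
```python
from h import *
b=plane("top",(395.4,248.4),.03);t=plane("top",(423.8,194.4),.015);print(b,t,np.arctan2(*(t-b)[1::-1]))
print("eye",plane("top",(297,193),.149), "crock", plane("top",(298.1,199.8),.075))
s=ctrl.state();K,o,M=cal("wrist");T=R.from_quat(s["tool_rot"]).as_matrix()
print("cam in tool",T.T@(o-s["ee_pos"]),(T.T@M).round(3),K[0,0])
# candidate viewing poses: camera at offset from eye, looking at eye
e=plane("top",(297,193),.149); ct=T.T@(o-s["ee_pos"]); Mt=T.T@M
for az in (-2.8,-2.2,2.8,3.14,-1.5):
  for el in (.5,.8,1.1):
    for d in (.2,.25):
      cp=e+d*np.array([np.cos(az)*np.cos(el),np.sin(az)*np.cos(el),np.sin(el)])
      z=(e-cp)/d; x=np.cross(z,[0,0,1]);x/=np.linalg.norm(x)
      for f in (1,-1):
        C=np.c_[f*x,np.cross(z,f*x),z]; Rt=C@Mt.T; p=cp-Rt@ct
        q=kin.solve_ik(p,R.from_matrix(Rt).as_quat())
        if q is not None: print(az,el,d,f,p.round(3),np.round(q,2))
```

```text
[ 0.44527319 -0.22979039  0.03      ] [ 0.60260394 -0.31916623  0.015     ] -0.5166152283699204
eye [0.57319859 0.03878169 0.149     ] crock [0.57155498 0.03930492 0.075     ]
cam in tool [ 0.08203949 -0.00024654 -0.14344666] [[-0.    -0.948 -0.319]
 [ 1.     0.    -0.001]
 [ 0.001 -0.319  0.948]] 331.7451277315111
-2.8 0.5 0.2 -1 [0.556 0.033 0.195] [-0.26 -0.18 -0.82  0.29  0.4  -0.47]
-2.8 0.5 0.25 -1 [0.515 0.018 0.219] [-0.34 -0.3  -0.84  0.42  0.44 -0.54]
-2.8 0.8 0.2 -1 [0.57  0.038 0.198] [-0.15 -0.05 -0.55  0.67  0.21 -0.45]
-2.8 0.8 0.25 -1 [0.537 0.026 0.234] [-0.19 -0.15 -0.55  0.77  0.22 -0.49]
-2.8 1.1 0.2 1 [0.53  0.023 0.168] [-0.33 -0.2  -0.93  0.17  0.46  2.63]
-2.8 1.1 0.2 -1 [0.584 0.043 0.197] [-0.07  0.13 -0.28  1.02  0.06 -0.4 ]
-2.8 1.1 0.25 1 [0.509 0.016 0.213] [-0.38 -0.32 -0.89  0.34  0.49  2.59]
-2.8 1.1 0.25 -1 [0.562 0.035 0.242] [-0.08  0.07 -0.26  1.11  0.06 -0.42]
-2.2 0.5 0.2 1 [ 0.545 -0.001  0.139] [-0.7   0.47 -0.65  0.83  1.38  1.19]
-2.2 0.5 0.2 -1 [0.562 0.024 0.195] [-0.43  0.06 -0.55  0.79  0.73 -1.31]
-2.2 0.5 0.25 1 [ 0.519 -0.036  0.163] 
[... 2105 characters left out ...]
 2.09  0.87  0.21]
-1.5 0.5 0.25 -1 [ 0.577 -0.023  0.219] [-0.46  0.42 -0.04  1.55  0.63 -2.24]
-1.5 0.8 0.2 1 [ 0.577 -0.01   0.154] [-0.52  0.67 -0.03  1.7   0.83  0.6 ]
-1.5 0.8 0.2 -1 [0.573 0.035 0.198] [-0.26  0.28 -0.16  1.29  0.42 -1.94]
-1.5 0.8 0.25 1 [ 0.579 -0.045  0.19 ] [-0.57  0.66  0.04  1.81  0.8   0.55]
-1.5 0.8 0.25 -1 [0.576 0.001 0.234] [-0.32  0.28 -0.09  1.39  0.41 -2.  ]
-1.5 1.1 0.2 1 [ 0.577 -0.007  0.168] [-0.45  0.48 -0.09  1.47  0.67  0.88]
-1.5 1.1 0.2 -1 [0.572 0.05  0.197] [-0.1   0.22 -0.18  1.2   0.14 -1.74]
-1.5 1.1 0.25 1 [ 0.578 -0.029  0.213] [-0.48  0.46 -0.02  1.58  0.65  0.85]
-1.5 1.1 0.25 -1 [0.574 0.027 0.242] [-0.14  0.19 -0.12  1.29  0.14 -1.78]
```

```bash
cat >> h.py <<'E'
CT=np.array([.08204,-.00025,-.14345])
def wrist_look(e,az,el,d,f=-1):
    s=ctrl.state();T=R.from_quat(s["tool_rot"]).as_matrix();Mt=T.T@cal("wrist")[2]
    cp=e+d*np.array([np.cos(az)*np.cos(el),np.sin(az)*np.cos(el),np.sin(el)])
    z=(e-cp)/d; x=np.cross(z,[0,0,1]);x/=np.linalg.norm(x)
    C=np.c_[f*x,np.cross(z,f*x),z]; Rt=C@Mt.T
    ctrl.move_ptp(cp-Rt@CT,R.from_matrix(Rt).as_quat()); ctrl.pause(.2)
E
python3 - <<'E'
from h import *
import pickle
e=np.array([.573,.039,.146]); out=[]
for i,(az,el,d) in enumerate([(2.75,.55,.27),(-2.4,.55,.27),(-1.9,.9,.27)]):
    try: wrist_look(e,az,el,d)
    except ctrl.IKError as x: print(i,x); continue
    c=cal("wrist"); im=viewer.snapshot("wrist"); save(f"w{i}",im)
    r=silhouettes("wrist","eye"); print(i,[(round(k["confidence"],2),k["box"]) for k in r[:3]],proj("wrist",e))
    out.append((c,im,[k["region"] for k in r[:2]]))
# bar from above
bm=np.array([.51,-.265,.02])
wrist_look(bm,-.5-3.14,1.35,.3)
c=cal("wrist"); im=viewer.snapshot("wrist"); save("wb",im); r=silhouettes("wrist","bar"); print([(round(k["confidence"],2),k["box"]) for k in r[:3]])
out.append((c,im,[k["region"] for k in r[:1]]))
pickle.dump(out,open("o.pkl","wb")); print(ctrl.state()["t"],ctrl.state()["joints"])
t=[]
for (c,im,rg) in out:
    for k in rg[:1]:
        cs,_=cv2.findContours(k.astype(np.uint8),0,2); im=cv2.drawContours(im.copy(),cs,-1,(255,0,0),1)
    t.append(cv2.resize(im,(400,250)))
save("m",np.vstack([np.hstack(t[:2]),np.hstack(t[-2:])]))
E
```

```text
0 [(0.66, [296.2, 156.4, 39.0, 65.6]), (0.31, [0.2, 64.3, 94.2, 116.6])] [315.46503701 195.78991265]
1 [(0.74, [298.4, 157.0, 44.8, 62.3])] [315.29631174 196.13722796]
2 [(0.57, [297.8, 166.2, 40.3, 55.3]), (0.21, [1.1, 2.2, 91.0, 23.0])] [313.96745715 197.65643241]
[(0.93, [304.7, 109.0, 21.3, 197.0])]
7.25 [-0.58580624  0.30532608 -0.14285796  1.22496858 -0.00862411 -0.0877458 ]
```

View pics/m.png

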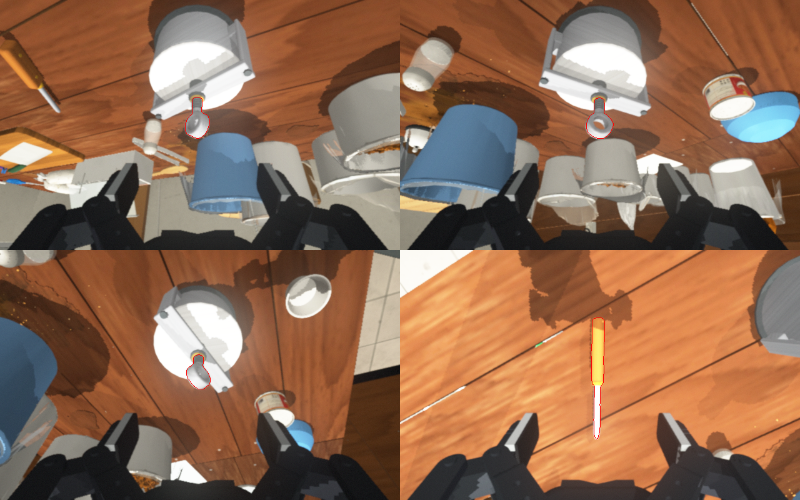

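```bash
cat > fit.py <<'E'
from h import *
import pickle
from scipy.optimize import minimize
out=pickle.load(open("o.pkl","rb")); S=8
def pj(c,P):
    K,o,M=c; q=(P-o)@M@K.T; return q[:,:2]/q[:,2:]
def fill(m,uv,off,v): 
    h=cv2.convexHull(((uv-off)*S).astype(np.float32)); cv2.fillConvexPoly(m,np.round(h).astype(np.int32),v)
a=np.linspace(0,2*np.pi,60)
def ring(p,r,x):
    d=np.array([np.cos(p[3]),np.sin(p[3]),0]); n=np.array([-d[1],d[0],0])
    return p[:3]+x*d+r*np.outer(np.cos(a),n)+r*np.outer(np.sin(a),[0,0,1])
def render(c,p,off,sh,hole):
    m=np.zeros(sh,np.uint8)
    fill(m,pj(c,np.vstack([ring(p,.017,.008),ring(p,.017,-.008)])),off,1)
    if hole:
        h1=np.zeros(sh,np.uint8);h2=h1.copy(); fill(h1,pj(c,ring(p,.010,.008)),off,1);fill(h2,pj(c,ring(p,.010,-.008)),off,1); m[(h1&h2)>0]=0
    cyl=[[p[0]+.0065*np.cos(t),p[1]+.0065*np.sin(t),z] for t in a for z in (.111,p[2]-.014)]
    fill(m,pj(c,np.array(cyl)),off,1); return m
data=[]
for c,im,rg in out[:3]:
    v,u=np.nonzero(rg[0]); off=np.array([u.min()-15,v.min()-15]); w=u.max()-u.min()+30;h=v.max()-v.min()+30
    g=rg[0][off[1]:off[1]+h,off[0]:off[0]+w].astype(np.uint8); data.append((c,off-.5,cv2.resize(g,(w*S,h*S),interpolation=0),im[off[1]:off[1]+h,off[0]:off[0]+w]))
def cost(p,hole=1,per=False):
    r=[]
    for c,off,g,_ in data:
        m=render(c,p,off,g.shape,hole); r.append(1-(m&g).sum()/(m|g).sum())
    return r if per else np.mean(r)
if __name__=="__main__":
  for hole in (0,1):
    res=[]
    for ps in np.arange(-1.4,1.6,.35):
        r=minimize(cost,[.573,.039,.148,ps],args=(hole,),method="Nelder-Mead",options=dict(initial_simplex=[[.573,.039,.148,ps],[.577,.039,.148,ps],[.573,.043,.148,ps],[.573,.039,.151,ps],[.573,.039,.148,ps+.2]],maxiter=90)); res.append((r.fun,r.x))
    res.sort(key=lambda t:t[0])
    for f,x in res[:4]: print(hole,round(f,3),x.round(4),np.round(cost(x,hole,True),3))
  best=res[0][1]; t=[]
  for c,off,g,im in data:
    b=cv2.resize(im,None,fx=S,fy=S,interpolation=cv2.INTER_NEAREST); m=render(c,best,off,g.shape,1)
    for k,col in ((m,(0,255,0)),(g,(255,0,0))): cs,_=cv2.findContours(k,2,2); cv2.drawContours(b,cs,-1,col,1)
    t.append(cv2.resize(b,(266,400)))
  save("fit",np.hstack(t))
  c,im,rg=out[3]; v,u=np.nonzero(rg[0]); print("bar box",u.min(),u.max(),v.min(),v.max())
  K,o,M=c; P=(np.c_[u,v,np.ones(len(u))]@np.linalg.inv(K).T)@M.T; 
  top=(o+P*((.015-o[2])/P[:,2])[:,None])[:,:2]; mu=top.mean(0); d=np.linalg.svd(top-mu,full_matrices=0)[2][0]; d*=np.sign(d[0]); s=(top-mu)@d
  print("bar",mu,d,np.arctan2(d[1],d[0]),s.min(),s.max(),"tip",mu+d*s.max(),"butt",mu+d*s.min(),"cam",o)
E
python3 fit.py
```

```text
0 0.132 [0.5697 0.0397 0.1502 0.267 ] [0.137 0.166 0.091]
0 0.132 [0.5696 0.0395 0.15   0.2663] [0.139 0.168 0.089]
0 0.132 [0.5697 0.0397 0.1499 0.2445] [0.142 0.165 0.089]
0 0.136 [0.5697 0.0398 0.15   0.5654] [0.078 0.172 0.158]
1 0.121 [0.5697 0.0397 0.1502 0.3409] [0.126 0.129 0.107]
1 0.121 [0.5697 0.0397 0.1502 0.343 ] [0.125 0.129 0.109]
1 0.121 [0.5697 0.0397 0.1502 0.3473] [0.125 0.128 0.11 ]
1 0.121 [0.5696 0.0398 0.1503 0.3417] [0.127 0.129 0.108]
bar box 305 327 108 302
bar [ 0.50689223 -0.26309248] [ 0.87197293 -0.4895541 ] -0.5115783048578639 -0.07354165361171035 0.11279266642943761 tip [ 0.60524438 -0.31831059] butt [ 0.44276589 -0.22708986] cam [ 0.45233718 -0.23314687  0.31308099]
```

View pics/fit.png

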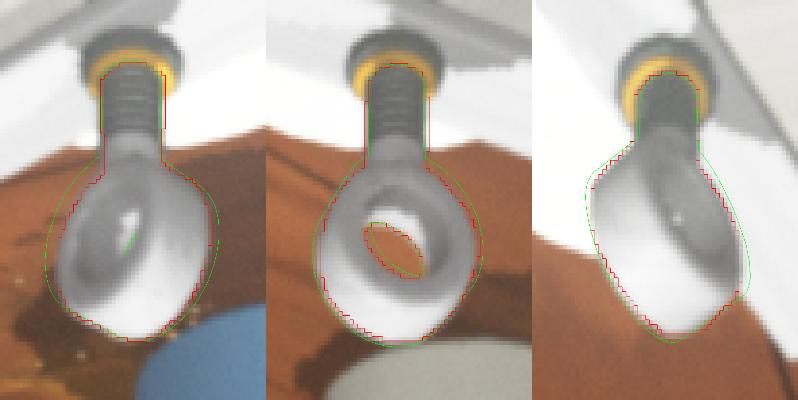

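```bash
cat >> h.py <<'E'
def dirv(y): return np.array([np.cos(y),np.sin(y),0])
def q_of(y):
    d=dirv(y); return R.from_matrix(np.c_[-d,np.cross([0,0,1],d),[0,0,-1]]).as_quat()
E
python3 - <<'E'
from h import *
y=-.512; o=np.array([.6052,-.3183,0])-.140*dirv(y)
ctrl.set_gripper(.06)
ctrl.move_ptp(o+[0,0,.10],q_of(y))
hit=ctrl.move_linear(o+[0,0,.005],v=.06,until_force=8); print(hit,ctrl.state()["ee_pos"])
ctrl.set_gripper(0,80); s=ctrl.state(); print(s["opening"],s["finger_force"],s["wrist_force"])
ctrl.move_linear(o+[0,0,.20]); s=ctrl.state(); print(s["opening"],s["wrist_force"])
E0=np.array([.5697,.0397,.150]); ps=.36; d=dirv(ps)
p=E0-.175*d; 
ctrl.move_ptp(p*[1,1,0]+[0,0,.20],q_of(ps)); ctrl.move_linear(p*[1,1,0]+[0,0,E0[2]-.015+.005])
ctrl.pause(.3)
T=ctrl.state(); print(T["ee_pos"],T["t"],T["joints"],T["torque"])
c=cal("wrist"); im=viewer.snapshot("wrist"); 
bt=T["ee_pos"]+[0,0,.010]+.140*d
print("pred tip",proj("wrist",bt),"collar",proj("wrist",bt-.089*d),"eye",proj("wrist",E0),"eyetop",proj("wrist",E0+[0,0,.017]))
for t in ("eye","bar"):
    for k in silhouettes("wrist",t)[:2]: print(t,k["confidence"],k["box"])
    im2=im
save("pre",cv2.resize(im[:,160:480],(800,1000))[:600] if 0 else im)
E
```

```text
False [ 0.48347677 -0.24994718  0.00539438]
0.01636881655162333 79.33716416358948 [-0.01140714  0.17592838  3.01052808]
0.016745551556600027 [-0.25548924 -0.0180269  -1.86663438]
[ 0.40675145 -0.02213844  0.14092463] 13.45 [-2.13400736e-01 -4.45059374e-02 -5.92540207e-01  1.02083752e+00
  2.56817906e-05 -5.73327917e-01] [-0.02253453  0.00491982  0.02246182]
pred tip [316.42548997 479.16509812] collar [316.47482979 361.25369581] eye [317.15912416 514.18296743] eyetop [317.20170645 550.03130245]
eye 0.7 [285.5, 346.3, 61.8, 29.2]
bar 0.6 [293.4, 169.3, 47.6, 202.7]
bar 0.55 [218.0, 338.9, 193.0, 60.9]
```

View pics/pre.png

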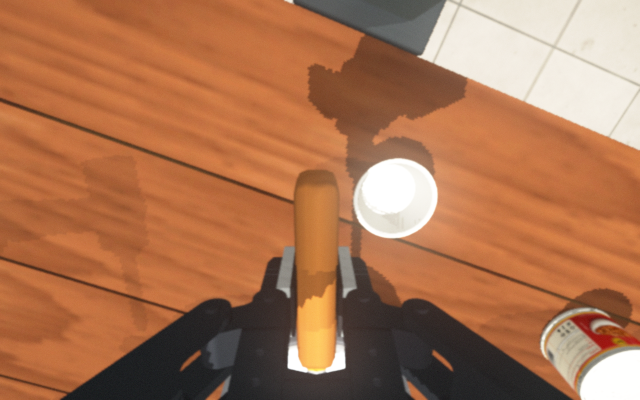

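The bar is gripped straight, with the handle centred at column 316. The wrist camera can't see the rod or the eye, so I'll check with the scene and top cameras.

Run:
```python
from h import *
E0=np.array([.5697,.0397,.150]); ps=.36; d=dirv(ps); s=ctrl.state(); bt=s["ee_pos"]+[0,0,.010]+.140*d
t=[]
for c in("scene","top"):
    im=viewer.snapshot(c); m=proj(c,(E0+bt)/2); u,v=np.round(m).astype(int)
    cr=im[v-25:v+25,u-25:u+25]; cr=cv2.resize(cr,(400,400),interpolation=cv2.INTER_CUBIC)
    for p,col in ((E0,(0,255,0)),(bt,(255,0,0)),(bt-.085*d,(255,0,0)),(E0-.008*d,(0,255,0)),(E0+[0,0,.017],(0,255,255))):
        q=(proj(c,p)-[u-25,v-25]+.5)*8; cv2.circle(cr,tuple(np.round(q).astype(int)),3,col,-1)
    t.append(cr); print(c,proj(c,E0),proj(c,bt))
save("chk",np.hstack(t))
```

```text
scene [311.15981313 179.08661493] [305.53329999 185.15448422]
top [296.60037811 194.23904183] [301.2376102  206.67839056]
```

View pics/chk.png

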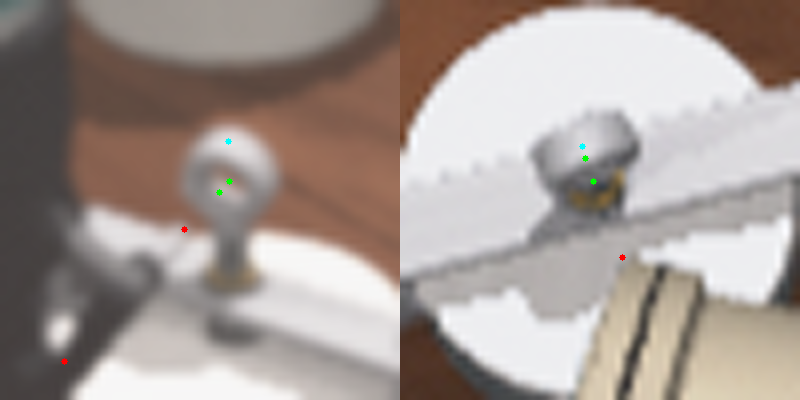

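The rod tip at crop (184,232) matches its predicted spot. The hole at about (230,183) lies within 1 px of the fit. I'll insert now with a force guard.

Run:
```python
from h import *
E0=np.array([.5697,.0397,.150]); ps=.36; d=dirv(ps); s=ctrl.state()
f0=np.array(s["wrist_force"]); z=s["ee_pos"][2]-.001
hit=ctrl.move_linear((E0-.112*d)*[1,1,0]+[0,0,z],v=.04,until_force=6); s=ctrl.state()
print(hit,s["ee_pos"],"dist",np.dot(E0-s["ee_pos"],d),(np.array(s["wrist_force"])-f0).round(2),np.round(s["torque"],3),s["t"])
bt=s["ee_pos"]+[0,0,.010]+.140*d; t=[]
for c in("scene",):
    im=viewer.snapshot(c); u,v=np.round(proj(c,E0)).astype(int)
    cr=cv2.resize(im[v-30:v+30,u-30:u+30],(600,600),interpolation=cv2.INTER_CUBIC)
    save("ins",cr)
```

```text
False [4.64640369e-01 2.06032979e-04 1.39160538e-01] dist 0.11223768235885986 [-1.64 -0.47 -0.11] [ 0.05   0.003 -0.036] 15.425
```

View pics/ins.png

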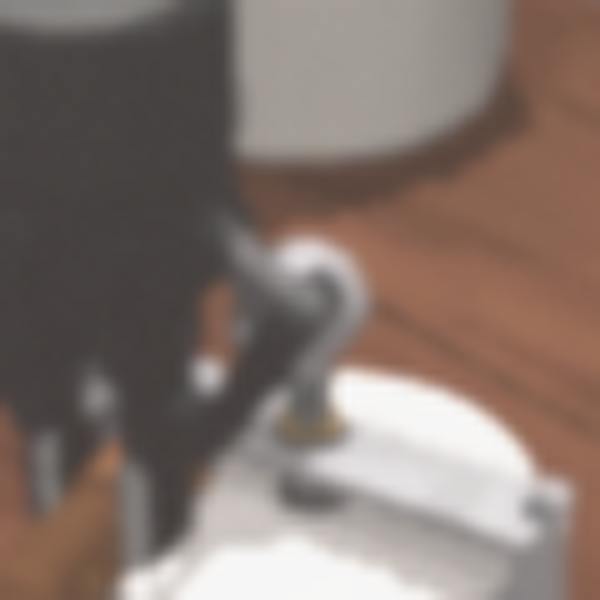

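```bash
cat > turn.py <<'E'
from h import *
import sys
E0=np.array([.5697,.0397,.150]); L=.112; Z0=.1395
def pose(y,y0=.36-.45):
    return (E0-L*dirv(y))*[1,1,0]+[0,0,Z0-.003*max(0,y0-y)]
if __name__=="__main__":
    y=float(sys.argv[1]); end=float(sys.argv[2]); lim=float(sys.argv[3]); f0=None
    while y>end:
        y-=.08
        try: ctrl.move_linear(pose(y),v=.05,ori=q_of(y))
        except ctrl.IKError as e: print("IK",y,e); break
        s=ctrl.state(); f=np.array(s["wrist_force"]); d=dirv(y); n=np.array([-d[1],d[0],0])
        print(round(y,2),"tan %.2f rad %.2f z %.2f"%(f@n,f@d,f[2]),"Mz %.2f"%s["torque"][2],round(s["t"],1),np.round(s["joints"][5],2))
        if abs(f@n)>lim: break
E
python3 turn.py .36 -.9 12
```

```text
0.28 tan -0.02 rad 0.28 z -0.83 Mz -0.02 15.8 -0.4
0.2 tan 0.35 rad -0.42 z -1.66 Mz 0.01 16.1 -0.3
0.12 tan 0.14 rad 0.42 z -1.28 Mz -0.06 16.5 -0.21
0.04 tan 1.65 rad 0.31 z -0.88 Mz 0.08 16.8 -0.11
-0.04 tan -0.14 rad 1.63 z -2.31 Mz 0.24 17.1 -0.01
-0.12 tan 1.31 rad 2.20 z -1.84 Mz 0.24 17.4 0.09
-0.2 tan 0.55 rad 1.47 z -1.50 Mz 0.23 17.8 0.19
-0.28 tan 1.63 rad 1.92 z -2.07 Mz 0.20 18.1 0.29
-0.36 tan 1.75 rad 0.49 z -1.80 Mz 0.24 18.4 0.39
-0.44 tan 0.83 rad 1.15 z -1.97 Mz 0.25 18.8 0.49
-0.52 tan 1.53 rad 1.18 z -2.49 Mz 0.28 19.1 0.58
-0.6 tan 2.00 rad 0.35 z -2.25 Mz 0.31 19.4 0.68
-0.68 tan 1.85 rad 1.12 z -1.85 Mz 0.34 19.8 0.77
-0.76 tan 1.58 rad 0.21 z -1.41 Mz 0.32 20.1 0.86
-0.84 tan 0.29 rad -0.57 z -1.93 Mz 0.34 20.4 0.95
-0.92 tan 2.55 rad -0.97 z -1.74 Mz 0.32 20.8 1.04
```

```bash
sed -i 's/if abs(f@n)>lim: break/if abs(f@n)>lim or s["torque"][2]>1.0: break/; s/y-=.08/y-=.05/' turn.py; python3 turn.py -.92 -1.95 12 | awk 'NR%2==1||/ Mz (0.[5-9]|[1-9])/'; python3 -c "
from h import *
print(ctrl.state()['opening'],ctrl.state()['finger_force'])"
```

```text
-0.97 tan 1.70 rad -1.18 z -1.05 Mz 0.32 21.0 1.1
-1.07 tan 2.25 rad -0.99 z -2.70 Mz 0.35 21.5 1.21
-1.17 tan 2.05 rad -1.53 z -2.26 Mz 0.38 22.1 1.31
-1.27 tan 1.40 rad -1.45 z -0.37 Mz 0.34 22.6 1.42
-1.37 tan 2.26 rad -2.72 z -0.95 Mz 0.31 23.1 1.52
-1.47 tan 1.97 rad -3.71 z -1.95 Mz 0.30 23.6 1.62
-1.57 tan 2.56 rad -2.99 z -1.73 Mz 0.31 24.1 1.72
-1.67 tan 0.70 rad -3.53 z -0.97 Mz 0.47 24.6 1.81
-1.72 tan -1.05 rad -4.08 z 0.42 Mz 0.76 24.9 1.86
-1.77 tan -3.26 rad -4.90 z 1.33 Mz 1.01 25.2 1.91
0.01605552798706156 79.59111213684082
```

```bash
sed -i 's/>1.0: break/>1.4: break/' turn.py; python3 turn.py -1.77 -1.95 14;  python3 - <<'E'
from h import *
E0=np.array([.5697,.0397,.145]); d=dirv(-1.87)
t=[]
for c in("scene","top"):
    im=viewer.snapshot(c); u,v=np.round(proj(c,E0)).astype(int)
    t.append(cv2.resize(im[v-30:v+40,u-30:u+40],(400,400),interpolation=cv2.INTER_CUBIC))
save("turned",np.hstack(t)); print(ctrl.state()["opening"])
E
```

```text
-1.82 tan -4.75 rad -4.57 z 2.25 Mz 1.34 25.4 1.95
-1.87 tan -5.73 rad -4.73 z 4.11 Mz 1.71 25.7 2.0
0.016687750930818125
```

View pics/turned.png

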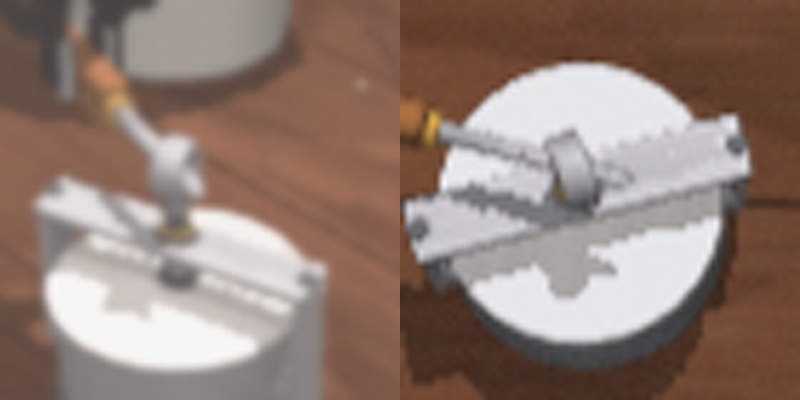

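Rod through the ring; the ring now faces sideways and the screw is hard against its stop. Next I'll back off into the slack, withdraw and lay the bar where it started.

Run:
```python
from h import *
from turn import E0,L,Z0
def rep(t): s=ctrl.state(); print(t,np.round(s["wrist_force"],2),np.round(s["torque"],2),s["ee_pos"].round(4),round(s["t"],1))
z=Z0-.0048
for y in (-1.75,-1.6,-1.45,-1.3,-1.18):
    ctrl.move_linear((E0-L*dirv(y))*[1,1,0]+[0,0,z],v=.06,ori=q_of(y)); rep(y)
y=-1.18
hit=ctrl.move_linear((E0-(L+.085)*dirv(y))*[1,1,0]+[0,0,z],v=.05,until_force=10); rep(hit)
```

```text
-1.75 [-1.54  4.64 -0.11] [0.8  0.36 0.75] [0.589  0.1501 0.1347] 26.1
-1.6 [ 0.86 -2.1  -1.3 ] [-0.35 -0.15  0.2 ] [0.5735 0.1502 0.1345] 26.6
-1.45 [ 0.97 -0.51 -0.32] [-0.   -0.04  0.02] [0.5566 0.1507 0.1347] 27.0
-1.3 [-0.62  0.22 -1.09] [ 0.03 -0.06  0.08] [0.5402 0.1476 0.1348] 27.4
-1.18 [ 0.33  0.11 -1.85] [ 0.02 -0.01  0.02] [0.5277 0.1433 0.1348] 27.8
False [-0.01 -0.86 -1.42] [ 0.02 -0.02  0.  ] [0.4948 0.2217 0.1347] 29.7
```

Run:
```python
from h import *
s=ctrl.state(); p=s["ee_pos"]
ctrl.move_linear([p[0],p[1],.27],v=.2)
y=-.512; o=np.array([.4835,-.25,0])
ctrl.move_ptp(o+[0,0,.27],q_of(y)); ctrl.move_linear(o+[0,0,.06],v=.15)
ctrl.pause(.2)
im=viewer.snapshot("scene"); t=o+[.05,-.03,.06]; u,v=np.round(proj("scene",t)).astype(int); save("low",cv2.resize(im[v-45:v+45,u-60:u+60],(640,480),interpolation=cv2.INTER_CUBIC))
print(ctrl.state()["opening"],ctrl.state()["t"])
```

```text
0.016436062691499654 34.025
```

View pics/low.png

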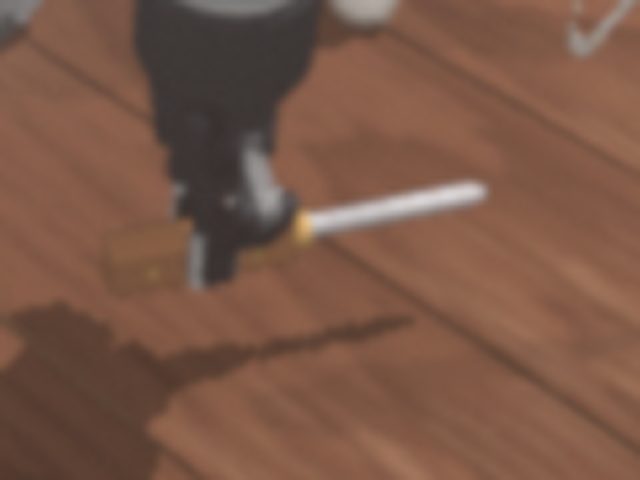

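The bar is level in the grip, with its tip at crop (485,190) and butt at (110,260). I'll set it down, then check the lid and the bystanders.

```bash
python3 - <<'E'
from h import *
import pickle, fit
o=np.array([.4835,-.25,0])
print(ctrl.move_linear(o+[0,0,.0055],v=.04,until_force=6),ctrl.state()["ee_pos"])
ctrl.set_gripper(.05); ctrl.pause(.2); ctrl.move_linear(o+[0,0,.18],v=.12)
e=np.array([.57,.04,.143]); out=[]
for az,el,d in [(-1.9,.7,.27),(-2.4,.55,.27),(2.75,.55,.27)]:
    wrist_look(e,az,el,d); c=cal("wrist"); im=viewer.snapshot("wrist"); r=silhouettes("wrist","eye"); out.append((c,im,[r[0]["region"]]))
    print(r[0]["confidence"],r[0]["box"])
fit.data.clear()
pickle.dump(out+[fit.out[3]],open("o.pkl","wb"))
im=viewer.snapshot("top")
for t in "bar milk_tin dip_cup salt_shaker".split():
    r=silhouettes("top",t)
    if r: print(t,round(r[0]["confidence"],2),np.round(r[0]["box"]),np.round(cent(r[0]["region"]),1))
print(ctrl.state()["t"],ctrl.state()["wrist_force"])
save("fin",np.vstack([np.hstack([out[0][1][50:350:1,170:470],out[1][1][50:350,170:470]]),np.hstack([cv2.resize(im[110:290,170:440],(450,300)),np.zeros((300,150,3),np.uint8)])]))
E
python3 fit.py
```

```text
False [ 0.48379486 -0.25019111  0.00578154]
0.63 [296.1, 164.1, 43.2, 55.6]
0.77 [303.6, 136.1, 31.0, 81.9]
0.98 [296.4, 137.3, 43.5, 82.8]
bar 0.79 [389. 195.  35.  56.] [406.8 224.4]
milk_tin 0.75 [188. 223.  35.  31.] [206.7 238.1]
dip_cup 0.71 [290. 257.  22.  24.] [298.1 267.3]
salt_shaker 0.62 [357. 135.  15.  20.] [366.7 143.8]
42.3917 [-0.15824543  0.29270776  0.19255067]
0 0.127 [0.5707 0.0399 0.1449 2.0473] [0.114 0.123 0.144]
0 0.127 [ 0.5708  0.0401  0.1447 -1.0947] [0.113 0.125 0.144]
0 0.127 [0.5708 0.04   0.1447 2.0426] [0.114 0.125 0.143]
0 0.128 [ 0.5708  0.0399  0.1449 -1.1013] [0.118 0.123 0.141]
1 0.128 [ 0.5708  0.0401  0.1447 -1.1042] [0.115 0.124 0.145]
1 0.128 [0.5707 0.04   0.1448 2.0397] [0.116 0.124 0.146]
1 0.129 [ 0.5708  0.04    0.1447 -1.1099] [0.119 0.125 0.142]
1 0.129 [0.571  0.0402 0.1444 2.0314] [0.116 0.126 0.145]
bar box 305 327 108 302
bar [ 0.50689223 -0.26309248] [ 0.87197293 -0.4895541 ] -0.5115783048578639 -0.07354165361171035 0.11279266642943761 tip [ 0.60524438 -0.31831059] butt [ 0.44276589 -0.22708986] cam [ 0.45233718 -0.23314687  0.31308099]
```

View pics/fin.png

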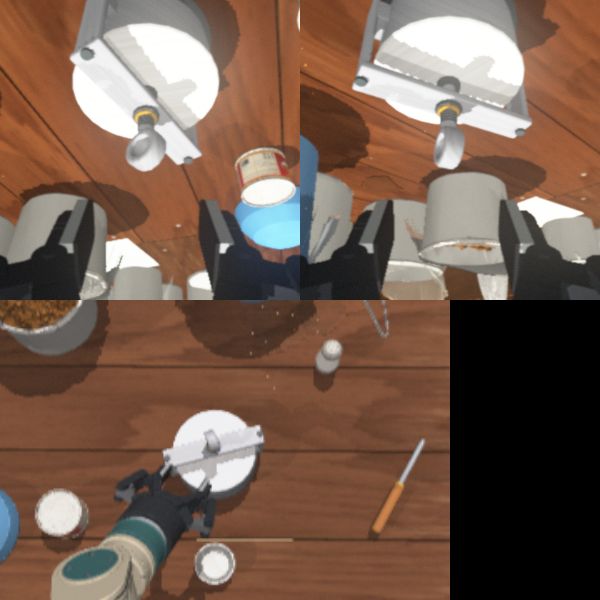

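The eye turned about 1.45 rad and sank about 5 mm to the stop. The bar lies flat at the right and the bystanders haven't moved. The robot is clear, so I'm handing in.

```bash
python3 -c "
from h import *
print(ticket.finish_job())"
```

```text
the job is handed in; nothing more can be done
None
```

The job is handed in, though it returned no verdict: I turned the eye clockwise to a hard stop to seat the lid, laid the bar flat on the table, and saw no shift in the tin, cup or shaker.

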